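# Unlock the cash box and hold the key turned

### The job

The key of the grey steel cash box stands in the little blue cup: pull it out, push it all the way down into the keyhole in the box's lid, wiggling it a little if the sticky lock catches, and turn it a quarter turn clockwise (seen from above) until it stops. The lock springs back when let go, so finish while still holding the key turned against its stop, so that I can lift the lid. Leave the cup standing and do not disturb the other things on the table.

Things in the scene. Friction and masses are not known exactly. Their poses are not given: they have to be found in the camera images.
- key: long steel key with a flat red head, 100 mm; origin at the middle of its tip, z towards the head. Its two bits at the tip are together 22 mm wide (x), 5 mm thick (y), 10 mm tall, edges rounded 1.5 mm; above them a 5 mm round shank (8 mm collar below the head). About 45 g. Works either way round (half a turn about z). At the start it hangs upright in the cup, tip 10 mm above the table, yaw varies
- key_head (a point): middle of the key's flat red plastic head, 80 mm from the tip, axes as key. The head runs from 60 to 100 mm above the tip, 34 mm wide along x and 9 mm thick along y: grip it across y. In the cup its lower edge rests on the rim, with about 2 mm play sideways
- key_cup: small blue ceramic cup, round, 47 mm wide and 70 mm tall, narrowing to 35 mm at the rim; the opening is 27 mm wide at the rim. Loose, about 0.3 kg. Origin at the centre of its underside
- cash_box: grey steel cash box, 160 mm (its x, front to back) by 240 mm (its y, side to side), lid top 85 mm above the table, too heavy to shift (fixed); origin at the centre of its underside, front towards -x. A handle folded flat on the lid behind the lock stands 10 mm above the lid
- keyhole (a point): centre of the key slot, at the top of the steel lock plate (46 by 40 mm) on the lid, 88 mm above the table, 35 mm in front of the box's centre; axes of the box. The slot is 24 mm along its x and 7 mm along its y (1 mm to spare each side of the key). The plate is 4 mm thick; the key can rock in it only about 5 degrees either way until its bits are below the plate; once turned there it is captive
- plug_floor (a point): bottom of the lock, 15.5 mm straight below keyhole: the key is home when its tip is here; only then can it turn. Above it lies the plug, top 5 mm below the plate's top, slotted like the plate. It sticks 9 to 12 degrees short of its rest, clockwise of the plate's slot: the key catches 5 to 8 mm deep, and slips on down when rocked a few degrees, mostly clockwise, and pressed lightly (7 N)
- lock_plug (a joint): angle of the plug, rad: 0 when its slot lies along the box's x, growing clockwise seen from above, with a stop at 1.45 (nearly a quarter turn). It starts between 0.15 and 0.21. The key turns it with some 5 degrees of free play; friction 0.06 N m, and a return spring that grows to 0.12 N m at the stop: let go, it springs back to about half way
- mandarin: a mandarin, 61 mm wide and 50 mm tall, loose, near the cup
- timer: kitchen timer with a red cap, 69 mm wide and 43 mm tall, loose, near the cup
- flower_mug: white mug with green leaves, 94 mm tall, loose, at the back
- travel_mug: orange travel mug with a black lid, 170 mm tall, 86 mm wide, loose, at the back
Things that resemble listed ones, but are neither listed nor needed, are in the scene too. Of the things that look like the key, the smallest one is meant.

How it is judged:
By the outcome, as a careful person would: the job done as asked, in the order asked, and still so for the second after the job is handed in, while the arm keeps its last pose, push and grip.
It also fails if it takes over 51 s, if anything falls off the work surface, if the arm or the gripper's body presses on something with over 40 N, if the wrist force passes 120 N, or if a joint passes its speed limit or range.

### The arm

A 6-joint arm with a two-finger parallel gripper is mounted at the origin on the work surface; the furniture and walls round the work are solid. World frame = base frame: x ahead of the robot, y to its left, z up, the work surface at z = 0. Lengths are in m, angles in rad, forces in N, time in s.
With the tool pointing down it reaches from about 0.35 to 0.875 m from the base axis. Payload 4.2 kg.
Tool frame: the origin (TCP) lies at the very end of the fingers, on their centre line; the grasp point (between the pads) lies 19 mm behind it; z points along the fingers, y is the line along which they close (so a half turn about z gives the same grasp; the last joint's range is limited). The gripper opens to 87 mm and grips with 3 to 60 N. Pads are 19 mm wide; open, the fingers measure 117 mm over their backs; the gripper's body (75 mm by 190 mm) begins 51 mm behind the grasp point.
Start: joints at [-0.944, 0.385, 0.008, 0, -1.194, -0.259], TCP at [0.225, -0.583, 0.223] pointing down, gripper open.
Joint ranges: [-3.14, 3.14], [-1.21, 2.06], [-1.07, 1.41], [-3.16, 2.05], [-2.99, -0.16], [-3.1, 3.1]. Speed limits (rad/s): [2.79, 2.79, 3.14, 3.14, 3.14, 3.14].

### API

Orientations are given as a unit quaternion [x, y, z, w].
In Python, from station import manip gives the robot as it stands. Calls block until the motion is done:
- manip.goto(position, orientation): joint-space move of the TCP to a pose.
- manip.servo_line(position, attitude=None, speed=0.15, guard=None): straight line of the TCP; attitude=None keeps the orientation; speed is the mean speed in m/s. With guard (N) it stops when the force on the tool has changed by that much, and returns True; else False.
- manip.set_joints(angles): joint-space move.
- manip.let_go() and manip.grab(squeeze=None): open the fingers fully, or close them until they stop; squeeze is the grip in N (None keeps the last).
- manip.hold(seconds).
- manip.ik(position, orientation): joint angles nearest the present ones, or None.
- manip.get_state(): the state.
- manip.camera(name): name is "scene" or "top" or "wrist"; returns a dict with "img" (384x512x3 uint8, red, green, blue), "vfov" (degrees; the focal length in pixels is half the picture's height over the tangent of half this angle, whatever the lens; pixels are square), "cx", "cy" (the principal point, pixels), "dist_coeffs" ([k1, k2, p1, p2, k3] as OpenCV has them; the pictures are not rectified), "extrinsics" (4x4, takes a point from world to camera coordinates). Camera axes: x right, y down, z forward; pixel columns grow to the right and rows downward; lengths in m; the calibration is good to about 2 mm. A picture is of the moment at which its call begins. There is no depth.
A pose or a line that the arm cannot do raises manip.MotionError and nothing moves.
- manip.finish_job(): hands the job in; it is judged then, once.
The state is a dict: "t": time; "joints": joint angles; "dq": joint speeds; "tau": joint torques, N m; "ee_pos": TCP position; "tcp_rot": TCP orientation; "force": force on the tool from outside, world axes, zero at the start; "ft_torque": the same for the moment, N m; "gripper_width": finger opening in m; "gripper_force": force on a finger pad.
Only numpy, scipy, OpenCV 4.12 (cv2) and the standard library are available. Lean on these libraries where they do the work, as an engineer would, in place of code of your own. Each camera call takes 0.05 s, during which the arm holds its last target. There are 200 camera calls.

## Working session

There is one attempt and no reset: what is moved stays moved. The work goes in short steps, each a Python script; the robot and the scene stay as the last script left them, time stands still between calls to the robot, and variables do not carry over. Pictures are saved under pics/ and viewed, at most 10 in all, crops included, and the job is handed in when it is done.

```bash
ls; mkdir -p pics
python3 - <<'E'
from station import manip
import cv2,numpy as np
for n in ("scene","top"):
    c=manip.camera(n); cv2.imwrite(f"pics/{n}0.png",cv2.resize(c["img"][:,:,::-1],(800,600),interpolation=cv2.INTER_CUBIC))
    print(n,c["vfov"],c["cx"],c["cy"],c["dist_coeffs"]);print(np.round(c["extrinsics"],4))
s=manip.get_state();print(s)
E
```

```text
pics
scene 46.918447053494994 257.98354766513665 185.54720498639287 [-0.00776416  0.          0.          0.          0.        ]
[[-0.5437 -0.839   0.0229  0.3747]
 [-0.4644  0.278  -0.8409  0.292 ]
 [ 0.6991 -0.4678 -0.5408  0.5356]
 [ 0.      0.      0.      1.    ]]
top 44.74736818666982 259.6072400532329 193.68566263456736 [0.02010153 0.         0.         0.         0.        ]
[[ 0.006  -0.9999 -0.0084  0.0744]
 [-0.9807 -0.0042 -0.1954  0.5752]
 [ 0.1953  0.0095 -0.9807  0.8867]
 [ 0.      0.      0.      1.    ]]
{'t': 0.1, 'joints': array([-9.44414055e-01,  3.85499737e-01,  6.75144281e-03, -4.31644086e-04,
       -1.19401588e+00, -2.58569349e-01]), 'dq': array([ 1.73178026e-04, -1.13591598e-03,  3.44054013e-03,  1.78893550e-03,
        1.05112667e-03, -7.52725900e-05]), 'tau': array([-3.78606037e-04, -3.91689456e+01,  1.87934643e+01,  4.23189595e+00,
        1.34730869e-02, -6.18108879e-05]), 'ee_pos': array([ 0.22453244, -0.58268925,  0.22155305]), 'tcp_rot': array([-1.82793190e-01,  9.83150874e-01,  9.75059968e-04, -2.40008816e-04]), 'force': array([-0.45755701,  0.0364176 , -0.11518763]), 'ft_torque': array([-0.01346598,  0.03851742,  0.03368568]), 'gripper_force': 0.0, 'gripper_width': 0.0870380524032581}
```

View pics/scene0.png

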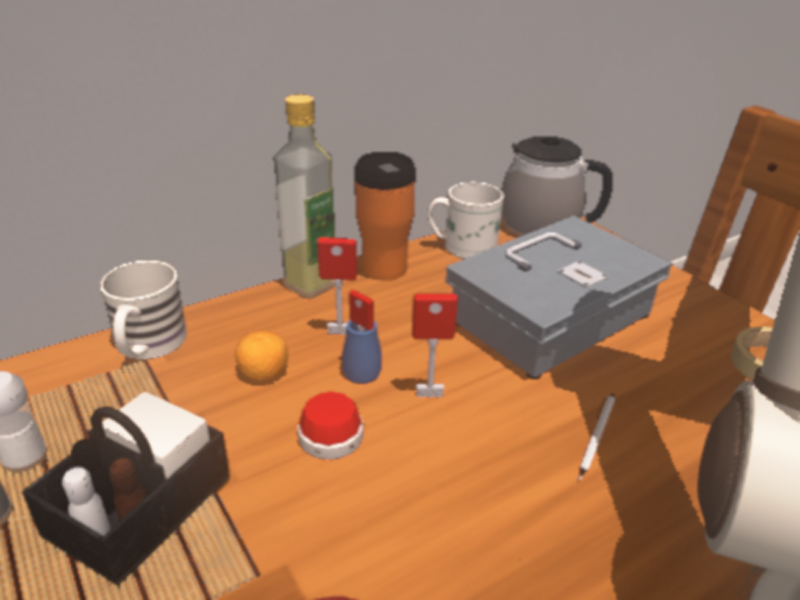

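View pics/top0.png

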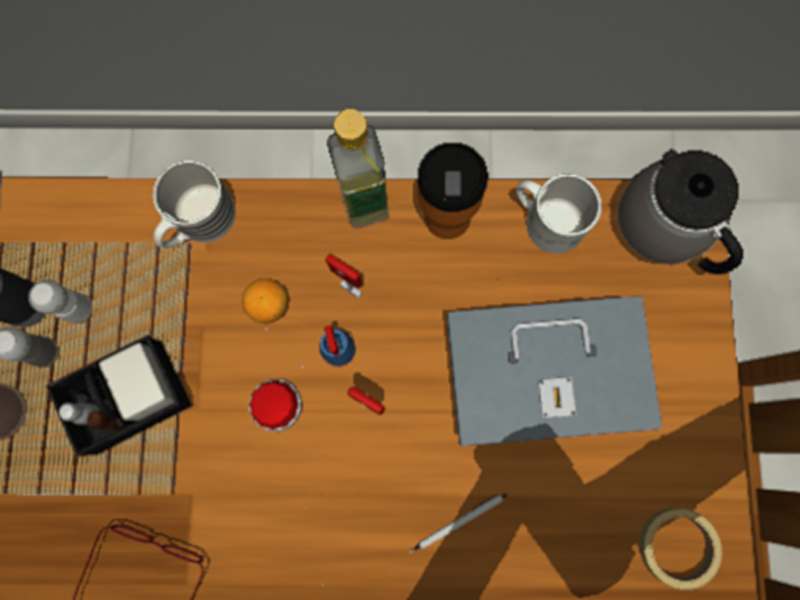

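Scene view: three red-headed keys. The one in the blue cup is at (361,310), with larger ones standing free at (337,258) and (434,315). In the top view they are at (331,338), (344,270) and (365,400). The smallest, in the cup, is the one meant. The red timer cap, at (330,418) in the scene view, is not a key. The box's lock plate is at top (557,397), with the handle behind it.

```bash
cat > h.py <<'E'
from station import manip
import cv2,numpy as np
from scipy.spatial.transform import Rotation as R
def K(c):
    f=c["img"].shape[0]/2/np.tan(np.radians(c["vfov"])/2)
    return np.array([[f,0,c["cx"]],[0,f,c["cy"]],[0,0,1.]])
def ray(c,uv):
    p=cv2.undistortPoints(np.array(uv,float).reshape(-1,1,2),K(c),np.array(c["dist_coeffs"],float)).reshape(-1,2)
    E=np.array(c["extrinsics"]);Rm=E[:3,:3]
    d=np.c_[p,np.ones(len(p))]@Rm
    return -Rm.T@E[:3,3], d/np.linalg.norm(d,axis=1)[:,None]
def plane(c,uv,z):
    o,d=ray(c,uv); return o+d*((z-o[2])/d[:,2])[:,None]
def tri(*cu):  # (cam,uv) pairs -> point, residual
    A=np.zeros((3,3));b=np.zeros(3);rs=[]
    for c,uv in cu:
        o,d=ray(c,[uv]);M=np.eye(3)-np.outer(d[0],d[0]);A+=M;b+=M@o;rs.append((M,o))
    p=np.linalg.solve(A,b);return p,[np.linalg.norm(M@(p-o)) for M,o in rs]
def proj(c,P):
    E=np.array(c["extrinsics"]);return cv2.projectPoints(np.array(P,float).reshape(-1,3),cv2.Rodrigues(E[:3,:3])[0],E[:3,3],K(c),np.array(c["dist_coeffs"],float))[0].reshape(-1,2)
def blobs(m,amin=20):
    n,l,s,ce=cv2.connectedComponentsWithStats(m.astype(np.uint8))
    return [(s[i,4],ce[i],l==i) for i in range(1,n) if s[i,4]>=amin]
def hsv(c): return cv2.cvtColor(c["img"],cv2.COLOR_RGB2HSV)
def red(c):
    h=hsv(c);return ((h[...,0]<6)|(h[...,0]>172))&(h[...,1]>180)&(h[...,2]>60)
def blue(c):
    h=hsv(c);return (h[...,0]>100)&(h[...,0]<125)&(h[...,1]>90)
def down(yaw): # tool z down, tool y (closing) at angle yaw in world xy
    y=np.array([np.cos(yaw),np.sin(yaw),0]);z=np.array([0,0,-1.]);return R.from_matrix(np.c_[np.cross(y,z),y,z])
def save(c,name,box=None,k=1):
    im=c["img"][:,:,::-1]
    if box: im=im[box[1]:box[3],box[0]:box[2]]
    cv2.imwrite(f"pics/{name}.png",cv2.resize(im,None,fx=k,fy=k,interpolation=cv2.INTER_CUBIC))
E
python3 - <<'E'
from h import *
cs={n:manip.camera(n) for n in("scene","top","wrist")}
for n in("scene","top"):
    c=cs[n]
    for nm,m in(("red",red(c)),("blue",blue(c))):
        for a,ce,_ in blobs(m): print(n,nm,a,np.round(ce,1),np.round(ce*1.5625))
s=manip.get_state();w=cs["wrist"];print("wrist",w["vfov"],w["cx"],w["cy"],w["dist_coeffs"])
T=np.eye(4);T[:3,:3]=R.from_quat(s["tcp_rot"]).as_matrix();T[:3,3]=s["ee_pos"]
print(np.round(np.linalg.inv(w["extrinsics"]@T),3))
t=cs["top"];S=1/1.5625
print("lock",plane(t,[[557*S,397*S]],.088)); print("lid corners",plane(t,np.array([[446,311],[641,297],[660,429],[461,444]])*S,.085))
E
```

```text
scene red 505 [215.7 165.7] [337. 259.]
scene red 218 [231.2 197.8] [361. 309.]
scene red 658 [277.5 201.9] [434. 315.]
scene red 959 [210.8 267.2] [329. 418.]
top red 183 [220.1 172.8] [344. 270.]
top red 79 [211.7 217.2] [331. 339.]
top red 666 [174.8 258.6] [273. 404.]
top red 145 [233.7 255.6] [365. 399.]
top red 23 [ 88.  340.2] [138. 532.]
top red 31 [ 90.  345.2] [141. 539.]
top red 22 [116.6 351.6] [182. 549.]
top blue 254 [216.6 222.9] [338. 348.]
wrist 68.52419945867419 257.2126102561573 199.09815687401155 [-0.05151821  0.          0.          0.          0.        ]
[[ 0.001 -0.96  -0.279  0.077]
 [ 1.     0.001  0.001 -0.001]
 [-0.001 -0.279  0.96  -0.162]
 [ 0.     0.     0.     1.   ]]
lock [[ 0.45239854 -0.10782001  0.088     ]]
lid corners [[ 0.55879909  0.02645789  0.085     ]
 [ 0.5777271  -0.2174951   0.085     ]
 [ 0.41508787 -0.23085619  0.085     ]
 [ 0.39552193  0.00918079  0.085     ]]
```

Run:
```python
from h import *
s=manip.camera("scene");t=manip.camera("top")
for a,b in(((231.2,197.8),(211.7,217.2)),((215.7,165.7),(220.1,172.8)),((277.5,201.9),(233.7,255.6)),((210.8,267.2),(174.8,258.6))):
    print(tri((s,a),(t,b)))
# head direction in top picture (plan)
for a,ce,m in blobs(red(t),70):
    ys,xs=np.nonzero(m);P=plane(t,np.c_[xs,ys],.1);P=P[:,:2]-P[:,:2].mean(0);w,v=np.linalg.eigh(P.T@P);print(np.round(ce),np.arctan2(v[1,1],v[0,1]))
save(s,"cropkey",(190,140,310,290),4)
# candidate look poses: TCP behind the target, camera centre over target
for yaw in np.arange(-3,3.2,.5):
    for p in ([.45,.2,.30],[.42,.18,.25]):
        q=manip.ik(p,down(yaw).as_quat()); print(round(yaw,1),p,None if q is None else np.round(q,2))
```

```text
(array([0.52084067, 0.16847587, 0.09015316]), [np.float64(0.0010682555024276218), np.float64(0.0010682555024275526)])
(array([0.60499005, 0.15273839, 0.1080598 ]), [np.float64(0.0007452917878531559), np.float64(0.000745291787853171)])
(array([0.44602707, 0.12343985, 0.10988237]), [np.float64(0.0011086236243389705), np.float64(0.0011086236243388846)])
(array([0.44555356, 0.24949179, 0.02645762]), [np.float64(0.00010562445605820816), np.float64(0.00010562445605813711)])
[220. 173.] 0.8998254733168606
[212. 217.] -2.85332195431708
[175. 259.] 1.319789517383361
[234. 256.] 1.0029486674847
-3.0 [0.45, 0.2, 0.3] [ 0.75  0.11 -0.17  0.   -1.29 -0.61]
-3.0 [0.42, 0.18, 0.25] [ 0.76  0.07 -0.34  0.   -1.16 -0.62]
-2.5 [0.45, 0.2, 0.3] [ 0.75  0.11 -0.17  0.   -1.29 -0.11]
-2.5 [0.42, 0.18, 0.25] [ 0.76  0.07 -0.34  0.   -1.16 -0.12]
-2.0 [0.45, 0.2, 0.3] [ 0.75  0.11 -0.17  0.   -1.29  0.39]
-2.0 [0.42, 0.18, 0.25] [ 0.76  0.07 -0.34  0.   -1.16  0.38]
-1.5 [0.45, 0.2, 0.3] [ 0.75  0.11 -0.17  0.   -1.29  0.89]
-1.5 [0.42, 0.18, 0.25] [ 0.76  0.07 -0.34  0.   -1.16  0.88]
-1.0 [0.45, 0.2, 0.3
[... 363 characters left out ...]
] [ 0.75  0.11 -0.17  0.   -1.29  2.89]
0.5 [0.42, 0.18, 0.25] [ 0.76  0.07 -0.34  0.   -1.16  2.88]
1.0 [0.45, 0.2, 0.3] [ 0.75  0.11 -0.17  0.   -1.29 -2.89]
1.0 [0.42, 0.18, 0.25] [ 0.76  0.07 -0.34  0.   -1.16 -2.9 ]
1.5 [0.45, 0.2, 0.3] [ 0.75  0.11 -0.17  0.   -1.29 -2.39]
1.5 [0.42, 0.18, 0.25] [ 0.76  0.07 -0.34  0.   -1.16 -2.4 ]
2.0 [0.45, 0.2, 0.3] [ 0.75  0.11 -0.17  0.   -1.29 -1.89]
2.0 [0.42, 0.18, 0.25] [ 0.76  0.07 -0.34  0.   -1.16 -1.9 ]
2.5 [0.45, 0.2, 0.3] [ 0.75  0.11 -0.17  0.   -1.29 -1.39]
2.5 [0.42, 0.18, 0.25] [ 0.76  0.07 -0.34  0.   -1.16 -1.4 ]
3.0 [0.45, 0.2, 0.3] [ 0.75  0.11 -0.17  0.   -1.29 -0.89]
3.0 [0.42, 0.18, 0.25] [ 0.76  0.07 -0.34  0.   -1.16 -0.9 ]
```

View pics/cropkey.png

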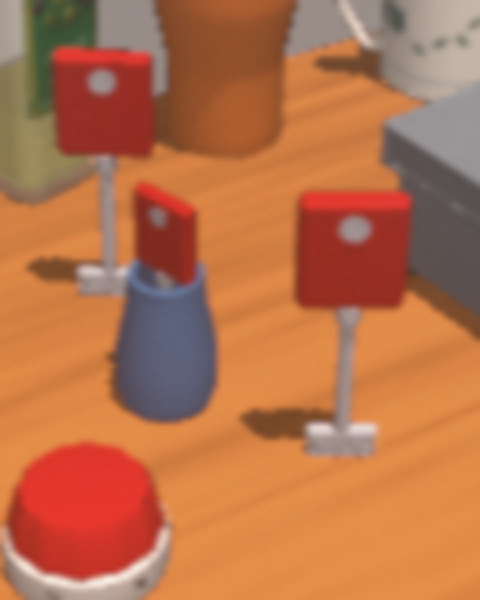

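The crop confirms it: the key in the cup has the smallest head, and the two larger standing ones are decoys. Triangulation puts the key head at z = 0.090, which matches the expected height. Next: wrist views over the box, then over the cup.

```bash
cat >> h.py <<'E'
import pickle
E
python3 - <<'E'
from h import *
V={}
q=down(.094+np.pi/2-np.pi)
for i,(dx,dy) in enumerate(((0,0.04),(0,-.04))):
    manip.goto([.452+dx,-.107+dy,.23],q.as_quat());manip.hold(.2);V["box%d"%i]=manip.camera("wrist")
q=down(-1.28)
for i,d in enumerate((-.03,.04)):
    manip.goto([.521+d*.287,.168-d*.958,.23],q.as_quat());manip.hold(.2);V["cup%d"%i]=manip.camera("wrist")
pickle.dump(V,open("V.pkl","wb"));print(manip.get_state()["t"],manip.get_state()["joints"])
im=np.vstack([np.hstack([V["box0"]["img"],V["box1"]["img"]]),np.hstack([V["cup0"]["img"],V["cup1"]["img"]])])[:,:,::-1]
cv2.imwrite("pics/wr.png",cv2.resize(im,(800,600),interpolation=cv2.INTER_AREA))
E
```

```text
5.5 [ 5.35992401e-01  2.48512732e-01 -1.70593067e-01 -8.52948337e-05
 -1.15156194e+00  1.32673752e+00]
```

View pics/wr.png

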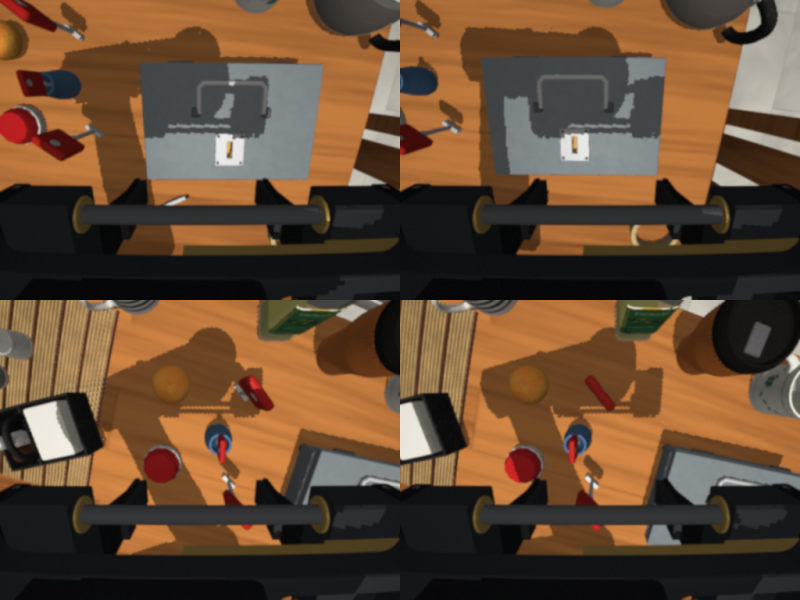

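The wrist views show the white lock plate with its slot at about (229,149)/(574,146), and the key in the cup at about (221,447)/(573,445). I'll measure the plate from these, and take straight-down views of the key head.

```bash
cat > m.py <<'E'
from h import *
def plate(c):
    h=hsv(c);m=(h[...,1]<40)&(h[...,2]>150)
    m=cv2.morphologyEx(m.astype(np.uint8),cv2.MORPH_CLOSE,np.ones((9,9)))
    exp=proj(c,[.452,-.107,.088])[0]
    a,ce,mm=min(blobs(m,60),key=lambda b:np.linalg.norm(b[1]-exp))
    ct=max(cv2.findContours(mm.astype(np.uint8),cv2.RETR_EXTERNAL,cv2.CHAIN_APPROX_NONE)[0],key=len)
    return cv2.boxPoints(cv2.minAreaRect(ct)),a,exp
def slot(c,ctr):
    h=hsv(c);x,y=np.round(ctr).astype(int);r=14
    m=np.zeros(h.shape[:2],bool);m[y-r:y+r+1,x-r:x+r+1]=True
    return m&((h[...,1]>60)|(h[...,2]<110))
E
python3 - <<'E'
from m import *
V=pickle.load(open("V.pkl","rb"))
res=[]
for k in("box0","box1"):
    c=V[k];b,a,e=plate(c);P=plane(c,b,.088);ctr=b.mean(0);print(k,a,e,ctr,P[:,:2].mean(0),[round(np.linalg.norm(P[i]-P[(i+1)%4])*1e3,1) for i in range(4)],[round(np.arctan2(*(P[(i+1)%4]-P[i])[[1,0]])%(np.pi/2),3) for i in range(4)])
    bl=max(blobs(slot(c,ctr),5),key=lambda b:b[0]);ys,xs=np.nonzero(bl[2]);Q=plane(c,np.c_[xs,ys],.088)[:,:2];w,v=np.linalg.eigh(np.cov(Q.T));print(" slot",bl[0],bl[1],Q.mean(0),np.arctan2(v[1,1],v[0,1]),np.sqrt(w*12))
    res.append((c,ctr))
    res_s=res
print(tri(*res))
save(V["box0"],"slot0",(255,150,330,225),8)
# straight-down views of key head
yaw=-1.28;xt=np.array([.958,.287]);W={}
for i,d in enumerate((-.03,.03)):
    p=np.array([.521,.168])-.077*xt+d*xt
    manip.goto([*p,.22],down(yaw).as_quat());manip.hold(.2);c=W[i]=manip.camera("wrist")
    e=proj(c,[.521,.168,.11])[0]
    a,ce,m=min(blobs(red(c)),key=lambda b:np.linalg.norm(b[1]-e));ys,xs=np.nonzero(m)
    Q=plane(c,np.c_[xs,ys],.11)[:,:2];w,v=np.linalg.eigh(np.cov(Q.T))
    print(i,a,ce,e,Q.mean(0),np.arctan2(v[1,1],v[0,1]),np.sqrt(w*12)); W[i,'c']=ce
pickle.dump(W,open("W.pkl","wb"));print(tri((W[0],W[0,'c']),(W[1],W[1,'c'])))
e=W[0,'c'].astype(int);save(W[0],"head0",(e[0]-40,e[1]-40,e[0]+40,e[1]+40),7)
E
python3 -c "
import cv2,numpy as np
a=cv2.resize(cv2.imread('pics/slot0.png'),(400,400));b=cv2.resize(cv2.imread('pics/head0.png'),(400,400));cv2.imwrite('pics/both.png',np.hstack([a,b]))"
```

```text
box0 3505 [291.76429533 191.81902745] [263.5 198. ] [ 0.44100542 -0.07641099] [np.float64(108.4), np.float64(63.4), np.float64(114.6), np.float64(63.3)] [np.float64(0.094), np.float64(0.15), np.float64(0.094), np.float64(0.051)]Traceback (most recent call last):
  File "<stdin>", line 6, in <module>
ValueError: max() iterable argument is empty
[ WARN:0@0.014] global loadsave.cpp:275 findDecoder imread_('pics/slot0.png'): can't open/read file: check file path/integrity
Traceback (most recent call last):
cv2.error: OpenCV(4.12.0) /io/opencv/modules/imgproc/src/resize.cpp:4208: error: (-215:Assertion failed) !ssize.empty() in function 'resize'
```

Lid pixels merged into the plate mask, so I'll raise the brightness threshold, using Otsu in a local window.

```bash
sed -i 's/h\[...,2\]>150)/h[...,2]>190)/' m.py
cat > r.py <<'E'
from m import *
V=pickle.load(open("V.pkl","rb"))
res=[];rs=[]
for k in("box0","box1"):
    c=V[k];b,a,e=plate(c);P=plane(c,b,.088);ctr=b.mean(0);print(k,a,e,ctr,P[:,:2].mean(0),[round(np.linalg.norm(P[i]-P[(i+1)%4])*1e3,1) for i in range(4)],[round(np.arctan2(*(P[(i+1)%4]-P[i])[[1,0]])%(np.pi/2),3) for i in range(4)])
    res.append((c,ctr))
    bl=blobs(slot(c,ctr),5)
    if bl:
        bl=max(bl,key=lambda b:b[0]);ys,xs=np.nonzero(bl[2]);Q=plane(c,np.c_[xs,ys],.088)[:,:2];w,v=np.linalg.eigh(np.cov(Q.T));print(" slot",bl[0],bl[1],Q.mean(0),np.arctan2(v[1,1],v[0,1]),np.sqrt(w*12));rs.append((c,bl[1]))
print(tri(*res));print(tri(*rs))
e=res[0][1].astype(int);save(V["box0"],"slot0",(e[0]-40,e[1]-40,e[0]+40,e[1]+40),5)
E
python3 r.py
python3 - <<'E'
from m import *
yaw=-1.28;xt=np.array([.958,.287]);W={}
for i,d in enumerate((-.03,.03)):
    p=np.array([.521,.168])-.077*xt+d*xt
    manip.goto([*p,.22],down(yaw).as_quat());manip.hold(.2);c=W[i]=manip.camera("wrist")
    e=proj(c,[.521,.168,.11])[0]
    a,ce,m=min(blobs(red(c)),key=lambda b:np.linalg.norm(b[1]-e));ys,xs=np.nonzero(m)
    Q=plane(c,np.c_[xs,ys],.11)[:,:2];w,v=np.linalg.eigh(np.cov(Q.T))
    print(i,a,ce,e,Q.mean(0),np.arctan2(v[1,1],v[0,1]),np.sqrt(w*12)); W[i,'c']=ce
pickle.dump(W,open("W.pkl","wb"));print(tri((W[0],W[0,'c']),(W[1],W[1,'c'])))
e=W[0,'c'].astype(int);save(W[0],"head0",(e[0]-40,e[1]-40,e[0]+40,e[1]+40),5)
print(manip.get_state()["t"])
a=cv2.imread('pics/slot0.png');b=cv2.imread('pics/head0.png');cv2.imwrite('pics/both.png',np.hstack([a,b]))
E
```

```text
box0 1314 [291.76429533 191.81902745] [294.  191.5] [ 0.45216406 -0.10953605] [np.float64(39.5), np.float64(45.2), np.float64(41.1), np.float64(45.0)] [np.float64(0.095), np.float64(0.148), np.float64(0.094), np.float64(0.113)]
 slot 106 [293.36792453 190.47169811] [ 0.45367469 -0.10859126] -2.9893449984487823 [0.00612157 0.02268139]
box1 1123 [221.24482705 185.32629254] [223. 188.] [ 0.44880077 -0.10912461] [np.float64(39.5), np.float64(39.0), np.float64(40.9), np.float64(39.1)] [np.float64(0.095), np.float64(0.081), np.float64(0.097), np.float64(0.045)]
 slot 120 [223.39166667 184.23333333] [ 0.45343536 -0.1092995 ] -3.054217885890535 [0.00672583 0.02252387]
(array([ 0.4513315 , -0.10928968,  0.08980974]), [np.float64(0.0016719093173961845), np.float64(0.0016719093173961576)])
(array([ 0.4529098 , -0.10902241,  0.08522963]), [np.float64(0.00011709713644181323), np.float64(0.00011709713644173499)])
0 277 [257.11552347  84.07942238] [256.67192085  83.53005822] [0.52059325 0.16745955] -2.8656694707975623 [0.00657059 0.03280595]
1 219 [256.85388128 147.28767123] [256.30413185 148.35403196] [0.52205005 0.16776706] -2.8676118898769785 [0.00628778 0.0309683 ]
(array([0.52140418, 0.16764391, 0.10292469]), [np.float64(5.913378874962019e-05), np.float64(5.913378874966575e-05)])
6.8833
```

View pics/both.png

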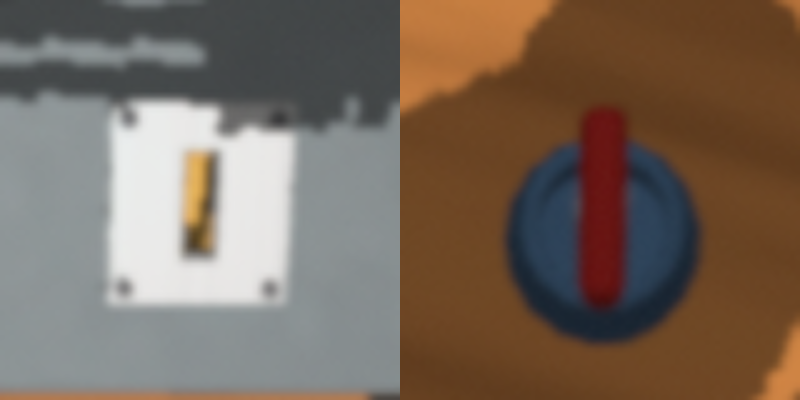

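Slot centre is about (0.4535, -0.109), with box yaw about 0.095. The straight-down view shows the key head at (0.5214, 0.1677), x axis at 0.275 rad, with a clear 9 mm strip over the cup. Now the grasp.

Run:
```python
from h import *
p=[.5214,.1677];q=down(.275-np.pi/2).as_quat()
manip.goto([*p,.14],q)
print("guard",manip.servo_line([*p,.077],speed=.08,guard=4))
s0=manip.get_state();print(s0["ee_pos"],s0["force"])
manip.grab(15);s=manip.get_state();print("w",s["gripper_width"],s["gripper_force"],s["force"]-s0["force"])
manip.grab(55);s=manip.get_state();print("w",s["gripper_width"],s["gripper_force"],s["force"]-s0["force"])
manip.servo_line([*p,.175],speed=.1)
manip.servo_line([*p,.215]);manip.hold(.1)
s=manip.get_state();print("w",s["gripper_width"],s["force"],s["t"])
c=manip.camera("wrist");pickle.dump(c,open("g.pkl","wb"))
t=manip.camera("top")
T=R.from_quat(s["tcp_rot"]);print("tip exp px",proj(c,s["ee_pos"]+T.apply([0,0,.066])))
im=np.hstack([cv2.resize(c["img"],(400,300)),cv2.resize(t["img"][140:290,130:330],(400,300))])
im2=cv2.resize(c["img"][140:260,180:340],(800,600),interpolation=cv2.INTER_CUBIC)
cv2.imwrite("pics/g.png",np.vstack([im,cv2.resize(c["img"][150:270,157:357],(800,480))[60:360]])[:,:,::-1])
```

```text
guard False
[0.52184699 0.16794488 0.07754968] [-0.15870463  0.63359459  0.70864091]
w 0.008718335629571729 15.000033824471757 [ 0.1264587  -0.60712526 -0.80561324]
w 0.008646022006203591 54.99993125908077 [ 0.00684692 -0.82597035 -0.71565398]
w 0.008391057538100181 [-1.01855866 -0.57716051 -0.32081041] 11.3833
tip exp px [[256.40385121 210.21646853]]
```

View pics/g.png

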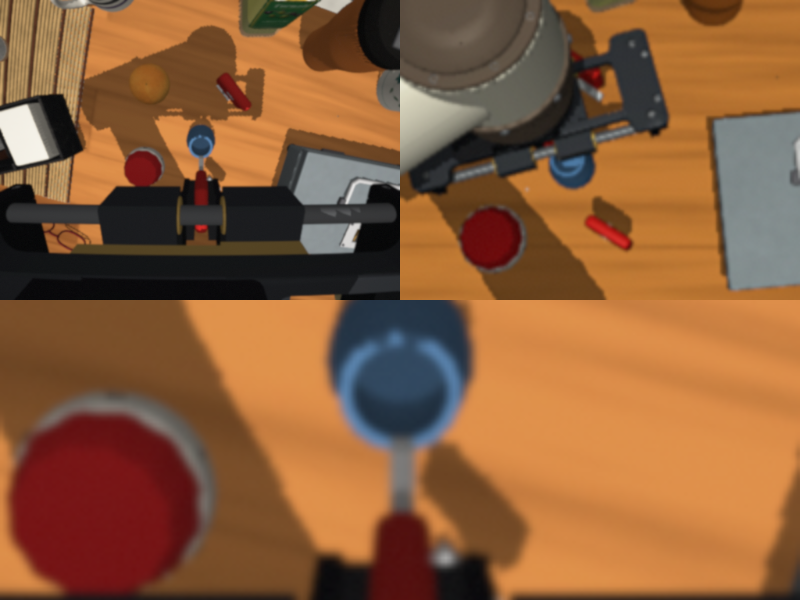

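The key is out and upright, and the cup is still standing (top view). The bits show edge-on at the expected tip pixel, around (257,209). I'll measure the tip in the hand, go to a standoff over the lock, and measure the slot with the same camera so the calibration bias cancels.

Run:
```python
from m import *
c=pickle.load(open("g.pkl","rb"));h=hsv(c)
for r in range(196,236,3):
    row=h[r,246:270]; k=np.nonzero((row[:,1]<70))[0]; rd=np.nonzero(((row[:,0]<6)|(row[:,0]>172))&(row[:,1]>150))[0]
    print(r,"grey",k.min()+246 if len(k) else None,k.max()+246 if len(k) else None,k.mean()+246 if len(k) else None,"red",rd.mean()+246 if len(rd) else None,len(rd))
L=np.array([.4535,-.109]);xt=np.array([np.cos(.095),np.sin(.095)]);q=down(.095-np.pi/2)
manip.goto([*(L-.05*xt),.22],q.as_quat())
V=[]
for d in(.045,.03):
    manip.servo_line([*(L-d*xt),.178],speed=.2);manip.hold(.3)
    c=manip.camera("wrist");V.append(c);s=manip.get_state();print(s["ee_pos"],s["force"],s["ft_torque"],R.from_quat(s["tcp_rot"]).as_matrix().round(4)[:,0])
    print("slot exp px",proj(c,[*L,.088])[0],"tip exp",proj(c,s["ee_pos"]+R.from_quat(s["tcp_rot"]).apply([[0,0,.0675],[.011,0,.0675],[-.011,0,.0675]])))
pickle.dump(V,open("st.pkl","wb"));print(s["t"])
c=V[0];save(c,"st",(187,130,327,235),5.7)
```

```text
196 grey 268 269 268.5 red None 0
199 grey 247 266 255.75 red None 0
202 grey 253 260 256.5 red None 0
205 grey 255 259 257.0 red None 0
208 grey 255 259 257.0 red None 0
211 grey 255 259 257.0 red None 0
214 grey 256 258 257.0 red None 0
217 grey 257 258 257.5 red None 0
220 grey None None None red 257.0 9
223 grey None None None red 257.0 11
226 grey 267 268 267.5 red 257.0 11
229 grey 265 269 267.0 red 257.0 13
232 grey 267 269 268.0 red 256.5 16
235 grey 246 269 259.4 red 257.0 17
[ 0.40911209 -0.11323021  0.17877815] [ 0.62288482  1.08567344 -0.55147527] [-0.08390835  0.07854102  0.00302217] [0.9955 0.095  0.0017]
slot exp px [256.47563917 154.62665321] tip exp [[256.36933483 209.96425197]
 [256.37722426 197.66379464]
 [256.36180545 221.94972636]]
[ 0.42333049 -0.11188163  0.17801665] [0.16820198 0.29661845 0.09688914] [-0.09680499  0.11868436 -0.05636319] [ 0.9955  0.0948 -0.    ]
slot exp px [256.38504678 170.06070574] tip exp [[256.29590603 209.70203765]
 [256.30095818 197.38713822]
 [256.29115631 221.70092574]]
13.9583
```

View pics/st.png

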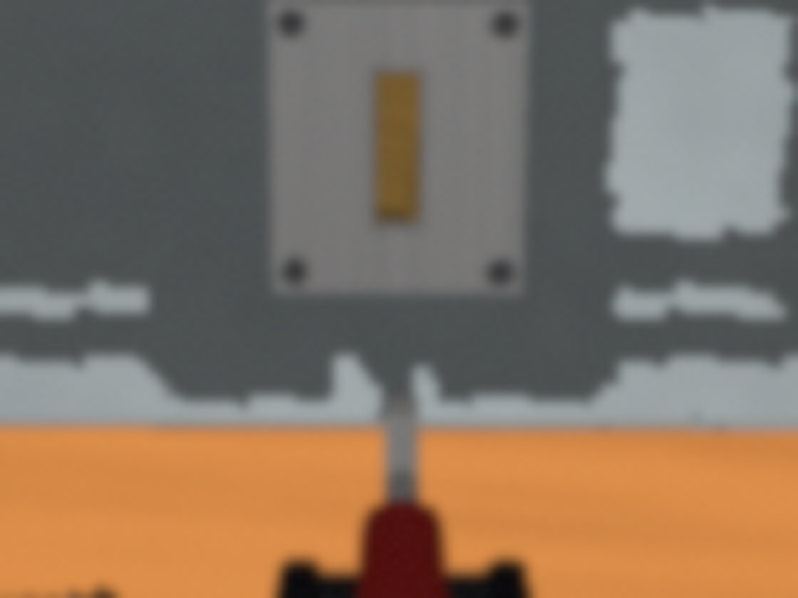

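Run:
```python
from m import *
V=pickle.load(open("st.pkl","rb"));g=pickle.load(open("g.pkl","rb"))
for c in(g,*V): print([tuple(int(v) for v in c["img"][r,256:259].mean(0)) for r in range(192,224)])
for c in V:
    h=hsv(c);e=proj(c,[.4535,-.109,.088])[0].round().astype(int)
    w=(h[...,1]>70)&(h[...,0]>12)&(h[...,0]<30);m=np.zeros_like(w);m[e[1]-20:e[1]+21,e[0]-12:e[0]+13]=1
    a,ce,mm=max(blobs(w&m,5),key=lambda b:b[0]);ys,xs=np.nonzero(mm);print(a,ce,xs.min(),xs.max(),ys.min(),ys.max(),plane(c,[ce],.088), plane(c,[[ (xs.min()+xs.max())/2,(ys.min()+ys.max())/2]],.088),plane(c,[[ce[0],ys.min()-.5],[ce[0],ys.max()+.5]],.088)[:,0])
    b,a,_=None,None,None
s=manip.get_state();T=R.from_quat(s["tcp_rot"])
print(proj(V[1],s["ee_pos"]+T.apply([[.011,0,.066],[.011,0,.0575],[.0025,0,.0575],[.0025,0,.0275],[.0045,0,.0075]])))
```

```text
[(35, 51, 67), (35, 50, 66), (33, 49, 64), (32, 47, 62), (32, 46, 61), (34, 47, 61), (48, 57, 67), (71, 75, 81), (93, 94, 95), (103, 103, 103), (111, 110, 109), (119, 117, 116), (124, 121, 120), (124, 121, 120), (124, 121, 120), (123, 121, 119), (123, 121, 119), (124, 122, 120), (122, 120, 118), (119, 116, 114), (110, 107, 105), (99, 95, 93), (93, 89, 87), (90, 87, 85), (89, 82, 80), (86, 66, 64), (84, 41, 40), (81, 21, 18), (81, 15, 13), (81, 16, 14), (82, 16, 15), (81, 16, 14)]
[(75, 80, 81), (76, 80, 82), (78, 82, 83), (79, 85, 85), (80, 86, 87), (81, 85, 86), (83, 86, 87), (88, 90, 90), (96, 96, 95), (101, 101, 100), (108, 108, 107), (117, 115, 114), (120, 118, 117), (121, 119, 117), (121, 119, 116), (122, 119, 117), (122, 119, 116), (122, 119, 116), (121, 118, 115), (117, 114, 111), (107, 105, 102), (96, 93, 91), (91, 88, 85), (89, 85, 83), (88, 81, 78), (85, 65, 63), (82, 40, 38), (80, 21, 19), (80, 17, 16), (80, 15, 14), (80, 16, 15), (79, 16, 14)]
[(118, 117, 116), (117, 116, 115), (114, 114, 113), (108, 108, 108), (98, 100, 100), (92, 96, 97), (93, 97, 98), (95, 97, 97), (97, 98, 98), (102, 101, 101), (108, 107, 106), (115, 114, 113), (119, 118, 117), (119, 118, 117), (119, 118, 117), (119, 118, 117), (119, 119, 118), (120, 119, 118), (119, 118, 117), (114, 114, 113), (105, 104, 104), (94, 94, 93), (87, 87, 87), (86, 85, 85), (85, 80, 79), (83, 65, 65), (80, 40, 40), (79, 20, 18), (79, 15, 15), (79, 16, 14), (79, 14, 14), (80, 16, 15)]
201 [256.41293532 155.27363184] 253 260 143 168 [[ 0.45291814 -0.10899949  0.088     ]] [[ 0.45272382 -0.10909663  0.088     ]] [0.46417734 0.44098304]
181 [256.20994475 169.90055249] 253 260 158 182 [[ 0.45363096 -0.10882816  0.088     ]] [[ 0.45356542 -0.10909834  0.088     ]] [0.46481805 0.44199075]
[[256.29528279 197.8761079 ]
 [256.26178236 200.76288702]
 [256.2581366  210.66672951]
 [256.11958712 223.98679535]
 [256.00354348 232.33682565]]
```

Tip in the hand sits about 1.3 mm in -x and 0.5 mm in +y of the tool frame, relative to the slot in the same camera. I'll correct for this and insert under guard.

Run:
```python
from h import *
p=np.array([.4545,-.1084]);q=down(.095-np.pi/2).as_quat()
manip.servo_line([*p,.165],q,speed=.1);manip.hold(.2)
s0=manip.get_state();print(s0["t"],s0["ee_pos"],s0["force"])
g=manip.servo_line([*p,.140],speed=.02,guard=6)
s=manip.get_state();print(g,s["t"],s["ee_pos"],s["force"]-s0["force"],s["ft_torque"]-s0["ft_torque"])
```

```text
14.6417 [ 0.45414616 -0.10847579  0.16524254] [0.87178813 0.23403681 0.1030805 ]
True 15.4833 [ 0.454168   -0.10844091  0.14764594] [-0.65519994  0.28560201  0.02181353] [ 0.04614516 -0.16232624 -0.04664195]
```

Caught 8 mm deep on the sticky plug, as expected. Now rock clockwise with a light press.

Run:
```python
from h import *
p=np.array([.4545,-.1084])
F=lambda:manip.get_state()
f0=np.array([.87,.23,.10])
for a in(4,6,3,7,5,-2,6):
    z=F()["ee_pos"][2]
    manip.servo_line([*p,z],down(.095-np.pi/2-np.radians(a)).as_quat(),speed=.03)
    s=F();print("rot",a,s["t"],s["ee_pos"].round(4),(s["force"]-f0).round(1),s["ft_torque"].round(2))
    g=manip.servo_line([*p,.139],down(.095-np.pi/2-np.radians(a)).as_quat(),speed=.02,guard=7)
    s=F();print(" down",g,s["t"],s["ee_pos"].round(4),(s["force"]-f0).round(1))
    if s["ee_pos"][2]<.1415: break
```

```text
rot 4 15.7333 [ 0.4541 -0.1084  0.1473] [-1.4  0.2 -1.9] [-0.12  0.29  0.01]
 down True 16.175 [ 0.4542 -0.1085  0.1394] [-1.2  1.2  3.5]
```

The key is home (tip at z of about 0.072). Now turn clockwise about the key's axis, watching the torque.

Run:
```python
from h import *
off=np.array([-.0013,.0005,0]);y0=.095-np.pi/2
ax=np.array([.4545,-.1084,.1394])+down(y0).apply(off)
a=4
while a<96:
    a=min(a+(14 if a<74 else 4),100)
    r=down(y0-np.radians(a));manip.servo_line(ax-r.apply(off),r.as_quat(),speed=.01)
    s=manip.get_state();m=R.from_quat(s["tcp_rot"]).as_matrix()[:,1];ay=np.degrees(y0-np.arctan2(m[1],m[0]))
    print(a,round(ay,1),round(s["t"],2),s["ee_pos"].round(4),s["force"].round(1),s["ft_torque"].round(2),round(s["gripper_width"],4))
    if np.abs(s["force"]).max()>15 or (a>80 and s["ft_torque"][2]>.35): break
```

```text
18 17.9 16.57 [ 0.4544 -0.1088  0.1395] [-3.5  1.1  4.9] [0.36 1.03 0.03] 0.0088
32 31.8 16.96 [ 0.4543 -0.1091  0.1395] [-2.5  2.4  4.9] [ 0.59  1.2  -0.01] 0.0083
46 45.9 17.35 [ 0.4542 -0.1094  0.1394] [-2.5  2.   5.4] [0.7  1.35 0.01] 0.0088
60 59.8 17.74 [ 0.454  -0.1096  0.1395] [-3.4  2.5  5.3] [0.79 1.37 0.06] 0.0089
74 73.8 18.13 [ 0.4537 -0.1099  0.1395] [-3.1  1.8  5.7] [0.97 1.38 0.07] 0.0088
78 77.8 18.38 [ 0.4537 -0.1099  0.1395] [-3.6  2.8  6. ] [1.02 1.4  0.12] 0.0083
82 81.8 18.63 [ 0.4535 -0.1099  0.1394] [-3.6  2.6  6.7] [0.98 1.43 0.11] 0.0084
86 85.8 18.88 [ 0.4535 -0.11    0.1395] [-3.2  2.7  5.5] [1.05 1.42 0.11] 0.0088
90 89.8 19.13 [ 0.4534 -0.11    0.1395] [-4.2  3.3  6.5] [1.12 1.44 0.09] 0.0087
94 93.7 19.38 [ 0.4533 -0.11    0.1394] [-3.7  2.7  5.2] [1.09 1.39 0.45] 0.0088
```

Run:
```python
from h import *
for _ in range(3):
    manip.hold(.4);s=manip.get_state();print(s["t"],s["ee_pos"].round(4),s["force"].round(1),s["ft_torque"].round(2),s["gripper_width"],s["gripper_force"])
c=manip.camera("wrist");w=manip.camera("scene");t=manip.camera("top")
im=np.hstack([cv2.resize(c["img"][130:280,157:357],(400,300)),cv2.resize(w["img"][90:315,150:450],(400,300))])
cv2.imwrite("pics/end.png",np.vstack([im,np.hstack([cv2.resize(t["img"],(400,300)),cv2.resize(c["img"],(400,300))])])[:,:,::-1])
# visible head yaw in wrist picture
m=red(c);e=proj(c,s["ee_pos"])[0];a,ce,mm=min(blobs(m),key=lambda b:np.linalg.norm(b[1]-e));ys,xs=np.nonzero(mm);print(a,ce,e)
for r in range(ys.min(),ys.max(),4): print(r,xs[ys==r].min(),xs[ys==r].max())
```

```text
19.7833 [ 0.4533 -0.11    0.1395] [-3.5  2.6  5.4] [1.15 1.45 0.56] 0.00836272528394069 55.00240087509155
20.1833 [ 0.4533 -0.11    0.1395] [-4.4  4.1  5.2] [1.12 1.4  0.5 ] 0.008656174961016108 55.00235186889768
20.5833 [ 0.4533 -0.11    0.1394] [-3.1  3.4  5.5] [1.09 1.48 0.47] 0.008793988128065491 55.00230873003602
592 [256.82939189 241.96114865] [256.82403397 245.01518896]
219 254 260
223 252 262
227 252 262
231 251 263
235 251 263
239 251 263
243 250 264
247 249 264
251 249 264
255 249 264
259 250 265
```

View pics/end.png

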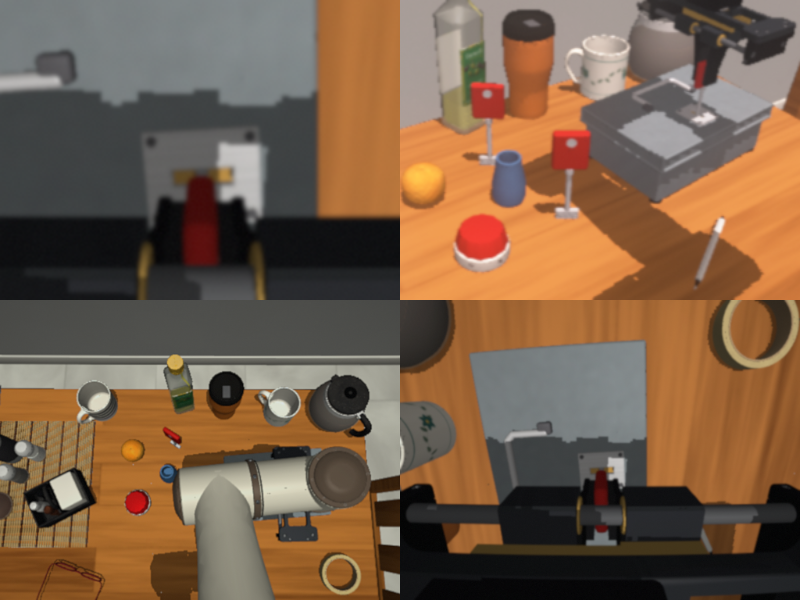

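The key is seated and turned a quarter turn. It is held against its stop with a steady 0.5 N m, the cup is standing and the other things are undisturbed.

```bash
python3 -c "
from station import manip
print(manip.finish_job())"
```

```text
the job is handed in; nothing more can be done
None
```

I handed the job in at about 21 s of the 51 s: the key is fully down in the lock, turned a quarter turn clockwise and still held against its stop, the cup is standing, and nothing else was disturbed in the final pictures.

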